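# Flip the stock tags to match the cassette bins

### The job

Bring the stock tags on the board up to date: only a bin that is completely full of cassette cases shows the green face of the tag in front of it, and a bin that is part-filled or empty shows red. With a fingertip, push each wrong tag over its hinge until it lies down on the other side, and leave a tag that is already right alone. Nothing is to be picked up: leave the cassette cases and the things standing round the board where they are.

Things in the scene. Friction and masses are not known exactly. Their poses are not given: they have to be found in the camera images.
- board: flat grey-painted plate, 222 x 360 x 4 mm, fixed to the desk, carrying three bins side by side in y, 118 mm apart, in any order, each with its tag in front of it. Origin on the desk, below the middle of the line of the three tag hinges; x points from the tags to the bins (away from the robot), y to the left, z up. The plate reaches from x = -62 to +160 mm.
- hinge_full (a point): middle of the hinge line (along y) of the tag of the full bin (a cassette case in each of its three slots), 28 mm above the desk; axes as the board's. Tag: plate 60 mm wide, 3 mm thick, one side green, one red, 52 mm from hinge to the rounded white free edge, polished (friction 0.12). Below it a rubber rest (top 34 mm above the desk, within 16 mm of the hinge line); beside it bracket cheeks (y = 34 to 39 mm either way, top 35 mm).
- tag_full (a joint): this tag's angle, 0 upright; +0.91 lies toward the bins, green up; -0.91 toward the robot, red up. Starts red face up (-0.91). Lying, its edge is 42 mm from the hinge line in x, 60 mm above the desk, open below. A light push along x (under 1 N) above the hinge swings it up; past upright it falls over by itself.
- floor_full (a point): centre of the inside floor of the full bin (a cassette case in each of its three slots); axes as the board's. Grey plastic bin fixed on the board, 67 (x) x 117 (y) x 45 mm, top 49 mm above the desk, three slots one behind the other; its front wall is 89 mm behind its tag's hinge line; cases in it reach 76 mm above the desk.
- hinge_part (a point): middle of the hinge line (along y) of the tag of the part-filled bin (one cassette case, in the middle slot), 28 mm above the desk; axes as the board's. Tag: plate 60 mm wide, 3 mm thick, one side green, one red, 52 mm from hinge to the rounded white free edge, polished (friction 0.12). Below it a rubber rest (top 34 mm above the desk, within 16 mm of the hinge line); beside it bracket cheeks (y = 34 to 39 mm either way, top 35 mm).
- tag_part (a joint): this tag's angle, 0 upright; +0.91 lies toward the bins, green up; -0.91 toward the robot, red up. Starts red face up (-0.91), which is right. Lying, its edge is 42 mm from the hinge line in x, 60 mm above the desk, open below. A light push along x (under 1 N) above the hinge swings it up; past upright it falls over by itself.
- floor_part (a point): centre of the inside floor of the part-filled bin (one cassette case, in the middle slot); axes as the board's. Grey plastic bin fixed on the board, 67 (x) x 117 (y) x 45 mm, top 49 mm above the desk, three slots one behind the other; its front wall is 89 mm behind its tag's hinge line; cases in it reach 76 mm above the desk.
- hinge_empty (a point): middle of the hinge line (along y) of the tag of the empty bin (no cassette case), 28 mm above the desk; axes as the board's. Tag: plate 60 mm wide, 3 mm thick, one side green, one red, 52 mm from hinge to the rounded white free edge, polished (friction 0.12). Below it a rubber rest (top 34 mm above the desk, within 16 mm of the hinge line); beside it bracket cheeks (y = 34 to 39 mm either way, top 35 mm).
- tag_empty (a joint): this tag's angle, 0 upright; +0.91 lies toward the bins, green up; -0.91 toward the robot, red up. Starts green face up (+0.91). Lying, its edge is 42 mm from the hinge line in x, 60 mm above the desk, open below. A light push along x (under 1 N) above the hinge swings it up; past upright it falls over by itself.
- floor_empty (a point): centre of the inside floor of the empty bin (no cassette case); axes as the board's. Grey plastic bin fixed on the board, 67 (x) x 117 (y) x 45 mm, top 49 mm above the desk, three slots one behind the other; its front wall is 89 mm behind its tag's hinge line; cases in it reach 76 mm above the desk.
- case_1_mid (a point): centre of a loose blue mottled cassette case, 17 x 108 x 69 mm, standing on its long edge in a slot of the full bin. Not to be handled.
- case_2_mid (a point): centre of a loose blue mottled cassette case, 17 x 108 x 69 mm, standing on its long edge in a slot of the full bin. Not to be handled.
- case_3_mid (a point): centre of a loose beige cassette case, 17 x 108 x 69 mm, standing on its long edge in a slot of the full bin. Not to be handled.
- case_4_mid (a point): centre of a loose brownish pink cassette case, 17 x 108 x 69 mm, standing on its long edge in a slot of the part-filled bin. Not to be handled.
- block: bystander: loose aluminium splicing block, 26 x 115 x 13 mm, lying to the left of the board; origin at the centre of its underside
- bottle: bystander: small brown bottle with a white cap, 34 mm across, 88 mm tall, standing to the left of the board; origin at the centre of its underside
- roll: bystander: roll of yellow tape, 108 mm across, 13 mm thick, lying flat behind the board; origin at the centre of its underside

How it is judged:
By the outcome, as a careful person would: the job done as asked, in the order asked, and still so for the second after the job is handed in, with the robot touching nothing.
It also fails if it takes over 45 s, if anything falls off the work surface, if the arm or the gripper's body presses on something with over 40 N, if the wrist force passes 120 N, or if a joint passes its speed limit or range.

### The arm

A 6-joint arm with a two-finger parallel gripper is mounted at the origin on a cart in front of the work surface, level with it; the furniture and walls round the work are solid. World frame = base frame: x ahead of the robot, y to its left, z up, the work surface at z = 0. Lengths are in mm, angles in rad, forces in N, time in s.
With the tool pointing down it reaches from about 350 to 775 mm from the base axis. Payload 7.3 kg.
Tool frame: the origin (TCP) lies between the finger pads; the fingertips stand 22 mm ahead of it and the grasp point (between the pads) lies 3 mm ahead of it (nose_length is the distance from the TCP to the fingertips, in mm); z points along the fingers, y is the direction in which the jaws open and shut (so a half turn about z gives the same grasp; the last joint's range is limited). The gripper opens to 92 mm and grips with 3 to 60 N. Pads are 19 mm wide; open, the fingers measure 130 mm over their backs; the gripper's body (75 mm by 190 mm) begins 47 mm behind the grasp point.
Start: joints at [1.18, 0.342, 1.524, -0, 1.275, -0.146], TCP at [127.223, 509.369, 248.741] pointing down, gripper open.
Joint ranges: [-2.53, 2.53], [-0.77, 2.02], [0.04, 2.7], [-1, 4.14], [0.28, 2.66], [-3.11, 3.11]. Speed limits (rad/s): [2.57, 2.57, 3.14, 3.14, 3.14, 3.14].

### API

Orientations are given as [roll, pitch, yaw] about the fixed x, y, z axes, in that order (R = Rz(yaw) Ry(pitch) Rx(roll)).
In Python, from plant import get_obs, capture, close_job, nose_length gives the robot as it stands.
- The arm moves only by the tool step_arm, never from a script. Its argument "increments" is text: rows parted by semicolons, each of 7 numbers parted by spaces: the turn, a rotation vector about the tool's x, y, z in rad, then the shift along the tool's x, y, z in mm, then the opening, from -1 (shut) to 1 (fully open). A call has 1 to 20 rows; each row is the pose to reach, as a shift and turn from the pose commanded when the call began, along the tool's axes at that moment; what a row does not reach only later rows make up. A row lasts 1/8 s, in which the tool goes at most 62.5 mm and 10.7 degrees, less where a joint would pass 70% of its speed; a pose out of reach is approached as far as the arm can. A call with a gripper value outside its range is refused whole. The fingers move at their own pace and stop on an object; the grip force is fixed at half the most. Time passes only in rows, so rows that repeat a pose let the fingers close. It gives the time, the measured TCP pose, the force and the opening at its end, in the units of the state.
- get_obs(): the state, without advancing time (a new reading comes with each control period).
- capture(name): name is "scene" or "side" or "wrist"; returns a dict with "frame" (384x512x3 uint8, red, green, blue), "K" (3x3 intrinsics, pixels), "distortion" ([k1, k2, p1, p2, k3] as OpenCV has them; the pictures are not rectified), "extrinsics" (4x4, takes a point from world to camera coordinates); the wrist camera has in their place "tool_from_camera" (4x4, takes a point from camera to tool coordinates, whose origin is the TCP and whose axes are the flange's). Camera axes: x right, y down, z forward; pixel columns grow to the right and rows downward; lengths in mm; the calibration is good to about 2 mm. A picture is of the moment at which its call begins: read the wrist's pose just before it. There is no depth.
- close_job(): hands the job in, once; it reports no verdict.
The state is a dict: "time": time; "joint_positions": joint angles; "dq": joint speeds; "tau": joint torques, N m; "tool_pos": TCP position; "tcp_rot": TCP orientation; "contact_force": force on the tool from outside, world axes, zero at the start; "moment": the same for the moment, N m; "grip_width": finger opening in mm.
Only numpy, scipy, OpenCV 4.12 (cv2) and the standard library are available. Lean on these libraries where they do the work, as an engineer would, in place of code of your own. Each camera call takes 0.05 s, during which the arm holds its last target.

## Working session

There is one attempt and no reset: what is moved stays moved. The work goes in short steps, Python scripts to look and compute and a tool call to move; the robot and the scene stay as the last step left them, time stands still between calls to the robot, and variables do not carry over. Pictures are saved under pics/ and viewed, and the job is handed in when it is done.

Besides the shell and the picture viewer there is one more tool, called after "Request:" by a JSON object that holds its "fn" and its "kwargs", one argument or row to a line. step_arm: Moves the arm, as the interface text tells. Its arguments: {"type":"object","properties":{"increments":{"type":"string"}},"required":["increments"]}

```bash
ls; mkdir -p pics; python3 - <<'E'
from plant import get_obs, capture, nose_length
import cv2,pickle
print(get_obs(), nose_length)
for n in("scene","side","wrist"):
    c=capture(n); pickle.dump(c,open(f"pics/{n}0.pkl","wb")); cv2.imwrite(f"pics/{n}0.png",c["frame"][:,:,::-1])
    print(n,{k:v for k,v in c.items() if k!="frame"})
E
```

```text
pics
{'time': 0.0, 'joint_positions': array([ 1.17997599e+00,  3.42683489e-01,  1.52500189e+00, -2.62100685e-05,
        1.27540137e+00, -1.46016268e-01]), 'dq': array([ 5.78929851e-04,  1.73891857e-05,  9.35095644e-05,  8.38043099e-04,
       -2.41236330e-03, -8.10020239e-04]), 'tau': array([ 2.53778446e-03, -4.31245172e+01, -2.44224000e+01,  7.18813855e-02,
        5.58131863e-02, -9.41872986e-05]), 'tool_pos': array([127.0937738 , 509.00274866, 248.07058425]), 'tcp_rot': array([-3.14011081e+00, -1.92590541e-04,  2.89679609e+00]), 'contact_force': array([-0.23637981, -1.83800585, -0.82510327]), 'moment': array([ 0.01237871, -0.07623737, -0.00948177]), 'grip_width': 91.91550237618436} 22.0
scene {'K': array([[409.3152666 ,   0.        , 262.31465271],
       [  0.        , 409.3152666 , 189.60969407],
       [  0.        ,   0.        ,   1.        ]]), 'distortion': array([-0.12355739,  0.        ,  0.        ,  0.        ,  0.        ]), 'extrinsics': array([[-5.29549888e-01,  8.48009775e-01, -2.13620431e-02,
         4.08013915e+02],
       [ 6.14030023e-01,  3.65820297e-01, -6.9
[... 737 characters left out ...]
    [ 0.00000000e+00,  0.00000000e+00,  0.00000000e+00,
         1.00000000e+00]])}
wrist {'K': array([[298.65435129,   0.        , 258.30901108],
       [  0.        , 298.65435129, 192.03978461],
       [  0.        ,   0.        ,   1.        ]]), 'distortion': array([-0.06466816,  0.        ,  0.        ,  0.        ,  0.        ]), 'tool_from_camera': array([[ 5.04753368e-04, -9.58488886e-01, -2.85129445e-01,
         7.74315733e+01],
       [ 9.99999774e-01,  6.10159162e-04, -2.80846202e-04,
        -8.66703189e-01],
       [ 4.43162307e-04, -2.85129239e-01,  9.58488978e-01,
        -1.36169356e+02],
       [ 0.00000000e+00,  0.00000000e+00,  0.00000000e+00,
         1.00000000e+00]])}
```

View pics/scene0.png

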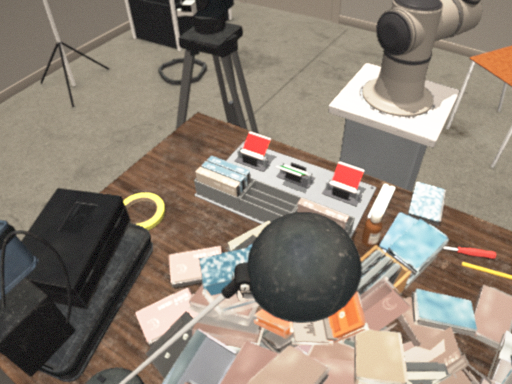

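View pics/side0.png

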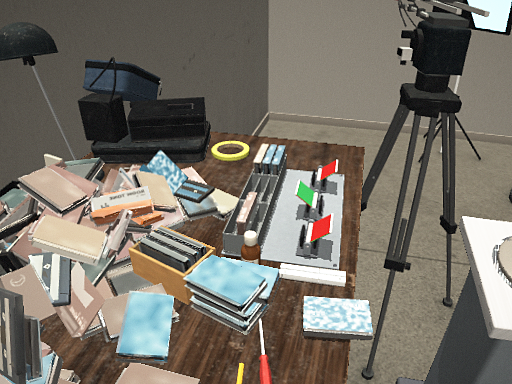

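View pics/wrist0.png

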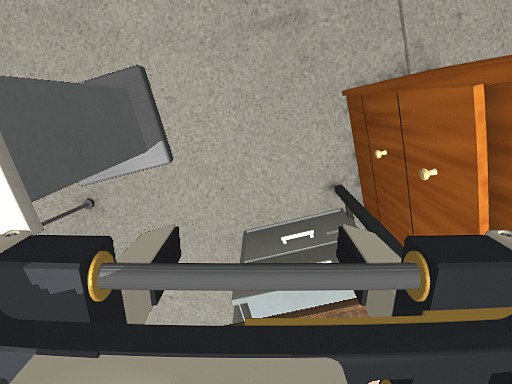

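```bash
python3 - <<'E'
import cv2
a=cv2.imread("pics/scene0.png")[115:260,180:390]; b=cv2.imread("pics/side0.png")[130:300,210:370]
cv2.imwrite("pics/sz.png",cv2.resize(a,None,fx=3.8,fy=3.8,interpolation=cv2.INTER_CUBIC))
cv2.imwrite("pics/dz.png",cv2.resize(b,None,fx=3.5,fy=3.5,interpolation=cv2.INTER_CUBIC))
E
```

```text
(no output)
```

View pics/sz.png

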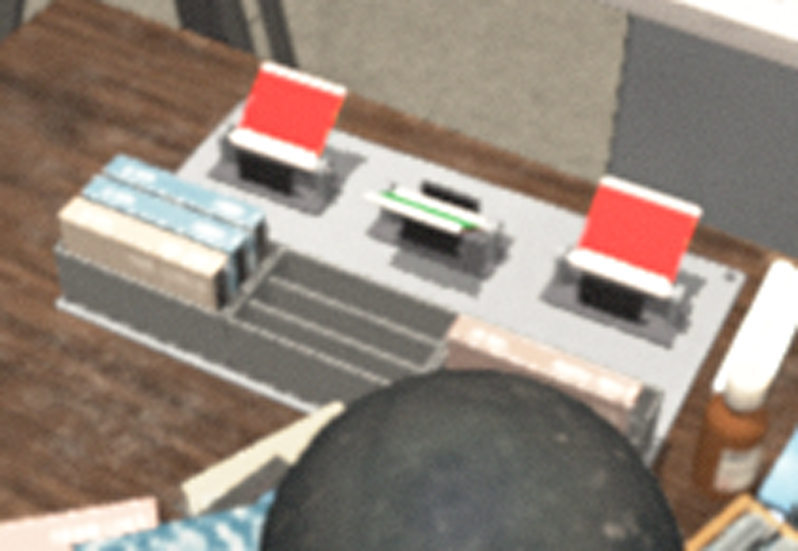

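View pics/dz.png

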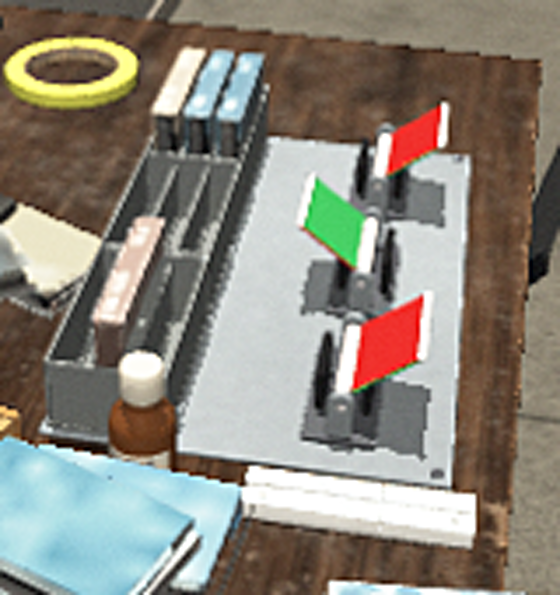

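```bash
cat > h.py <<'E'
import cv2,numpy as np,pickle
def load(n): return pickle.load(open(f"pics/{n}.pkl","rb"))
def ray(c,p):
    u=cv2.undistortPoints(np.array([[p]],float),c["K"],c["distortion"])[0,0]
    E=c["extrinsics"];R,t=E[:3,:3],E[:3,3]
    return -R.T@t, R.T@np.array([u[0],u[1],1])
def onz(c,p,z):
    o,d=ray(c,p); return o+d*(z-o[2])/d[2]
def tri(c1,p1,c2,p2):
    o1,d1=ray(c1,p1);o2,d2=ray(c2,p2)
    s=np.linalg.lstsq(np.stack([d1,-d2],1),o2-o1,rcond=None)[0]
    a=o1+s[0]*d1;b=o2+s[1]*d2
    return (a+b)/2,np.linalg.norm(a-b)
def proj(c,P):
    E=c["extrinsics"];return cv2.projectPoints(np.array(P,float).reshape(-1,3),cv2.Rodrigues(E[:3,:3])[0],E[:3,3],c["K"],c["distortion"])[0][:,0]
def blobs(c,col):
    h=cv2.cvtColor(c["frame"],cv2.COLOR_RGB2HSV);H,S,V=cv2.split(h)
    m=((S>140)&(V>90)&(((H<6)|(H>174)) if col=="r" else ((H>45)&(H<80)))).astype(np.uint8)
    n,l,st,ce=cv2.connectedComponentsWithStats(m)
    out=[]
    for i in range(1,n):
        if st[i,4]>20:
            cn=cv2.findContours((l==i).astype(np.uint8),0,2)[0][0]
            hu=cv2.convexHull(cn); q=cv2.approxPolyN(hu,4) if st[i,4]>100 else None
            out.append((st[i,4],ce[i],None if q is None else q.reshape(-1,2)))
    return out
E
python3 - <<'E'
from h import *
s,d=load("scene0"),load("side0")
for n,c in(("scene",s),("side",d)):
  for k in "rg":
    for b in blobs(c,k): print(n,k,b[0],b[1].round(1),None if b[2] is None else b[2].tolist())
for p in((468,157),(452,483)): print("corner",p,onz(d,(210+p[0]/3.5,130+p[1]/3.5),4).round(1))
print("corner scene",onz(s,(180+743/3.8,115+275/3.8),4).round(1))
E
```

```text
scene r 336 [256.  143.8] [[270, 141], [264, 154], [244, 148], [247, 133]]
scene r 437 [347.4 175.4] [[364, 173], [357, 188], [333, 179], [336, 163]]
scene r 289 [476.7 252.2] [[495, 251], [495, 259], [457, 254], [458, 245]]
side r 154 [328.  169.2] [[334, 171], [320, 179], [322, 167], [336, 159]]
side r 308 [320.5 227.4] [[328, 232], [310, 241], [313, 222], [330, 214]]
side r 305 [264.5 370. ] [[272, 383], [259, 383], [259, 356], [267, 353]]
side g 223 [305.1 193.2] [[313, 191], [311, 206], [297, 194], [300, 181]]
corner (468, 157) [ 421.6 -273.4    4. ]
corner (452, 483) [404.2  81.5   4. ]
corner scene [410.4  85.2   4. ]
```

```bash
python3 - <<'E'
from h import *
s,d=load("scene0"),load("side0")
a,e=tri(s,(256,143.8),d,(328,169.2));b,e2=tri(s,(347.4,175.4),d,(320.5,227.4))
print(a.round(1),e,b.round(1),e2,np.linalg.norm(a-b))
m=(a+b)/2; v=(b-a)[:2]; yaw=np.arctan2(-v[0],v[1]); print("yaw",yaw)
# green centroid at height ~ of red
g=onz(d,(305.1,193.2),a[2]/2+b[2]/2); print(g)
R=np.array([[np.cos(yaw),-np.sin(yaw)],[np.sin(yaw),np.cos(yaw)]])
print("green rel mid red, board axes",R.T@(g[:2]-m[:2]))
# hinge x midway
O=(m[:2]+g[:2])/2; print("hinge mid",O)
for p in((468,157),(452,483)): print(R.T@(onz(d,(210+p[0]/3.5,130+p[1]/3.5),4)[:2]-O))
# corners reproj
P=[];L=[]
for ys in(-118,0,118):
  for y in(-30,30):
    for sx in (-42,42): P.append([*(O+R@[sx,ys+y]),60])
for c,n in((s,"scene"),(d,"side")):
  im=cv2.cvtColor(c["frame"],cv2.COLOR_RGB2BGR); im=cv2.resize(im,None,fx=4,fy=4,interpolation=cv2.INTER_CUBIC)
  Q=P+[[*(O+R@[x,y]),4] for x in(-62,160) for y in(-180,180)]+[[*(O+R@[0,y]),28] for y in(-118,0,118)]
  for q in proj(c,Q): cv2.circle(im,tuple(int(v*4+2) for v in q),3,(255,0,255),-1)
  cv2.imwrite(f"pics/{n}_ck.png",im[460:1000,720:1520] if n=="scene" else im[560:1120,840:1480])
E
```

```text
[ 459.9 -211.1   46.4] 2.415229194510879 [449.   25.   45.6] 1.6186989533834921 236.34452474744
yaw 0.04617285874431949
[496.00772397 -91.05643787  45.99353954]
green rel mid red, board axes [41.62341832  0.10443754]
hinge mid [475.22060568 -92.06919569]
[ -61.90429357 -178.69896222]
[-62.89911457 176.69357891]
```

View pics/scene_ck.png

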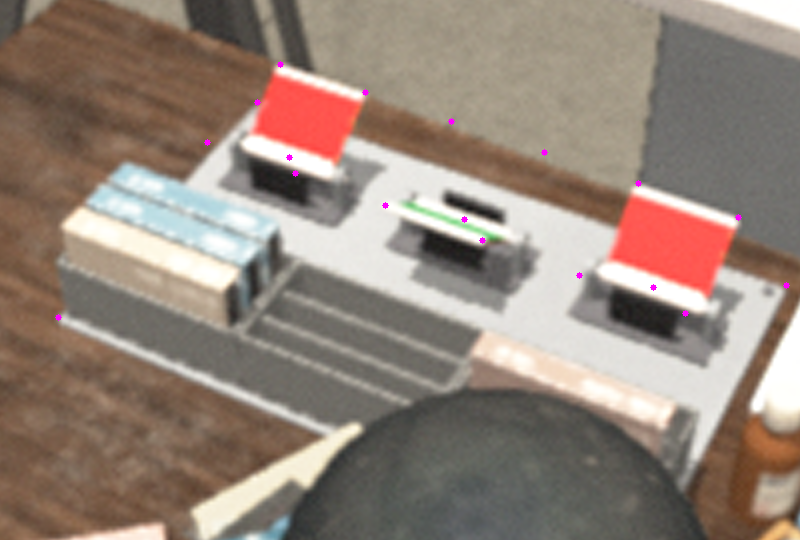

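View pics/side_ck.png

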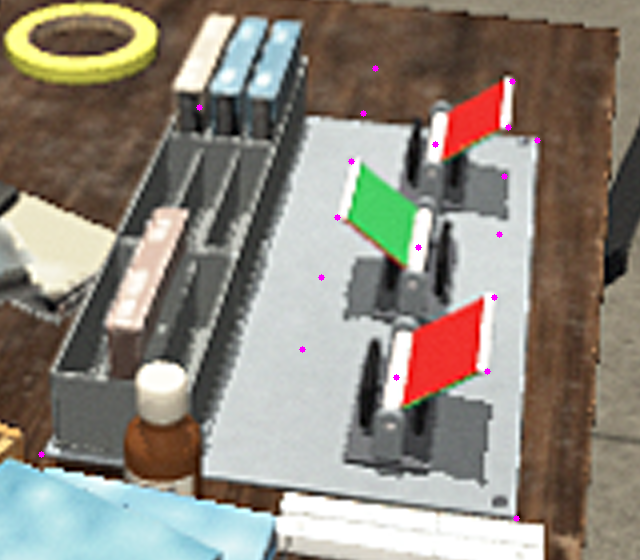

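```bash
python3 - <<'E'
from h import *
s,d=load("scene0"),load("side0")
print("tripod",tri(s,(210,38),d,(432,97)))
print("table corner",tri(s,(197,113),d,(362,148)))
o=np.array([475.2,-92.1]);yaw=.047
R=np.array([[np.cos(yaw),-np.sin(yaw)],[np.sin(yaw),np.cos(yaw)]])
for n,x,y in(("A0",-75,-118),("A1",10,-118),("B0",66,0),("B1",-10,0)): print(n,o+R@[x,y])
yw=2.8968;T=cv2.Rodrigues(np.array([0,0,yw]))[0]@np.diag([1,-1,-1.])
p=np.array([127.2,509.4,248.7])
for w in([250,420,250],[350,270,250],[415,60,200],[406,-213,150]): print(w,(T.T@(np.array(w)-p)).round(1))
E
```

```text
tripod (array([ 200.98521283, -536.85877682,  145.33904966]), np.float64(11.70820219879639))
table corner (array([ 379.97580394, -466.66820002,   -1.98727494]), np.float64(0.059163015635954615))
A0 [ 405.82678063 -213.49339535]
A1 [ 490.73291541 -209.49986601]
B0 [541.12711642 -88.99914193]
B1 [465.21104297 -92.56982698]
[250, 420, 250] [-140.8  -57.    -1.3]
[350, 270, 250] [-274.2 -178.3   -1.3]
[415, 60, 200] [-388.1 -366.3   48.7]
[406, -213, 150] [-445.6 -633.3   98.7]
```

Request:
{"fn": "step_arm", "kwargs": {
  "increments": "0 0 0 -47 -19 0 -1; 0 0 0 -94 -38 0 -1; 0 0 0 -141 -57 0 -1; 0 0 0 -185 -97 0 -1; 0 0 -0.05 -230 -138 0 -1; 0 0 -0.1 -274 -178 0 -1; 0 0 -0.15 -298 -221 10 -1; 0 0 -0.2 -325 -268 22 -1; 0 0 -0.25 -352 -312 34 -1; 0 0 -0.29 -385 -362 47 -1; 0 0 -0.29 -400 -415 60 -1; 0 0 -0.29 -411 -470 70 -1; 0 0 -0.29 -422 -525 80 -1; 0 0 -0.29 -434 -580 90 -1; 0 0 -0.29 -446 -633 99 -1; 0 0 -0.29 -446 -633 99 -1; 0 0 -0.29 -446 -633 99 -1; 0 0 -0.29 -446 -633 99 -1"
}}

```text
time: 2.4
tool_pos: [406.6, -211.6, 149.8]
tcp_rot: [3.141, -0.0, -3.095]
contact_force: [0.2, -0.5, 0.5]
grip_width: 0.7
```

```bash
python3 - <<'E'
from plant import capture
import cv2,pickle,numpy as np
ims=[]
for n in("scene","side","wrist"):
    c=capture(n); pickle.dump(c,open(f"pics/{n}1.pkl","wb")); ims.append(c["frame"][:,:,::-1])
a=cv2.resize(ims[0][80:260,160:400],None,fx=1.66,fy=1.66);b=cv2.resize(ims[1][80:260,160:400],None,fx=1.66,fy=1.66)
cv2.imwrite("pics/c1.png",np.vstack([np.hstack([a,b]),cv2.resize(ims[2],(398,299)).repeat(1,0) if 0 else np.hstack([cv2.resize(ims[2],(398,299)),np.zeros((299,398,3),np.uint8)])]))
E
```

```text
(no output)
```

View pics/c1.png

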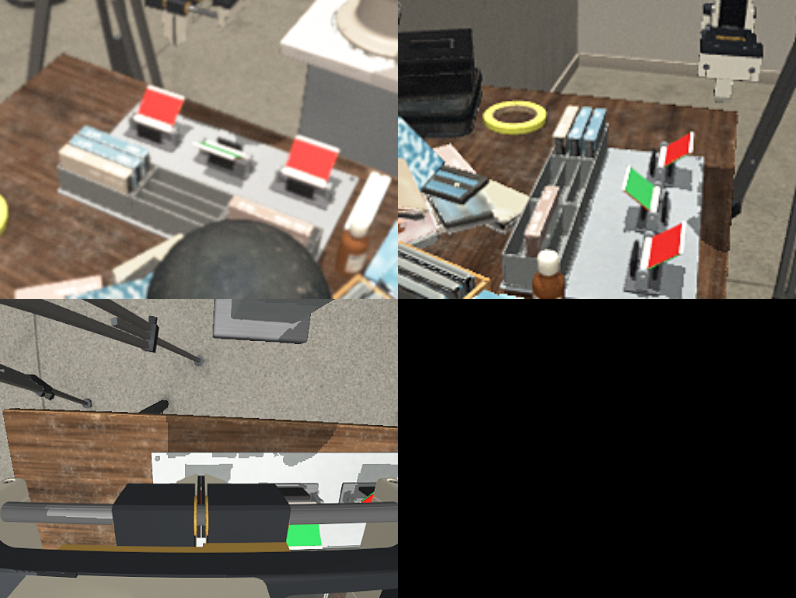

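Request:
{"fn": "step_arm", "kwargs": {
  "increments": "0 0 0 0 0 40 -1; 0 0 0 0 0 82 -1; 0 0 0 0 0 82 -1; 0 0 0 -12 0 82 -1; 0 0 0 -20 0 82 -1; 0 0 0 -28 0 82 -1; 0 0 0 -36 0 82 -1; 0 0 0 -44 0 82 -1; 0 0 0 -50 0 82 -1; 0 0 0 -56 0 82 -1; 0 0 0 -62 0 82 -1; 0 0 0 -68 0 82 -1; 0 0 0 -73 0 82 -1; 0 0 0 -77 0 82 -1; 0 0 0 -77 0 82 -1; 0 0 0 -77 0 82 -1"
}}

```text
time: 4.55
tool_pos: [483.3, -209.3, 67.6]
tcp_rot: [3.141, -0.0, -3.096]
contact_force: [0.3, 0.3, -0.2]
grip_width: 0.4
```

```bash
cat > look.py <<'E'
from plant import capture,get_obs
import cv2,pickle,numpy as np,sys
k=sys.argv[1]; ims=[]
for n in("scene","side"):
    c=capture(n); pickle.dump(c,open(f"pics/{n}{k}.pkl","wb")); ims.append(c["frame"][:,:,::-1])
o=get_obs(); print(o["time"],o["tool_pos"].round(1),o["contact_force"].round(1))
cv2.imwrite(f"pics/c{k}.png",np.hstack([cv2.resize(i[90:290,180:380],None,fx=2,fy=2,interpolation=cv2.INTER_CUBIC) for i in ims]))
E
python3 look.py 2
```

```text
4.65 [ 483.3 -209.3   67.7] [-0.3  0.1  0. ]
```

View pics/c2.png

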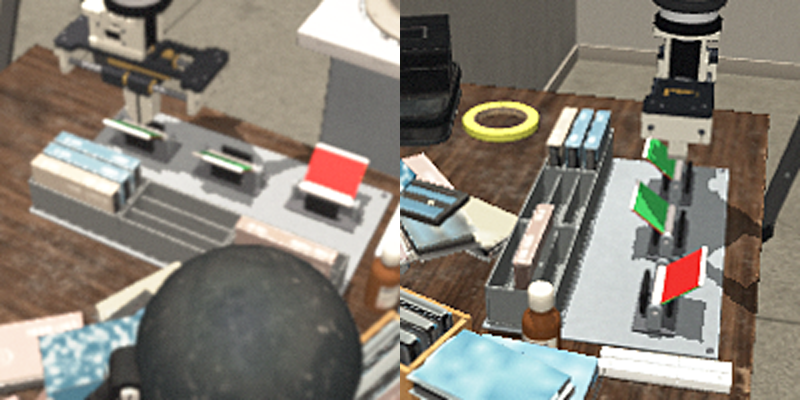

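Request:
{"fn": "step_arm", "kwargs": {
  "increments": "0 0 0 12 0 0 -1; 0 0 0 20 0 0 -1; 0 0 0 20 0 -45 -1; 0 0 0 20 0 -90 -1; 0 0 0 0 40 -90 -1; 0 0 0 -25 80 -90 -1; 0 0 0 -64 118 -90 -1; 0 0 0 -64 118 -90 -1; 0 0 0 -64 118 -90 -1; 0 0 0 -64 118 -90 -1"
}}

```text
time: 5.9
tool_pos: [541.2, -89.5, 157.6]
tcp_rot: [3.142, -0.001, -3.098]
contact_force: [-0.2, 0.5, -0.1]
grip_width: 0.1
```

```bash
python3 look.py 3
```

```text
6.0 [541.5 -89.6 157.8] [-0.8  0.7 -0. ]
```

View pics/c3.png

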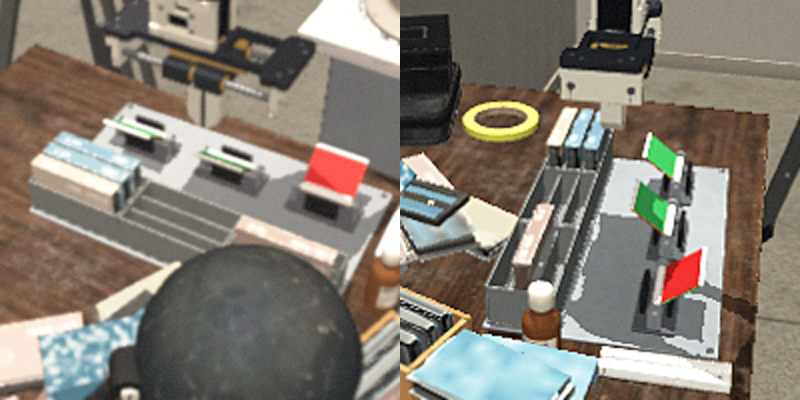

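Request:
{"fn": "step_arm", "kwargs": {
  "increments": "0 0 0 0 0 30 -1; 0 0 0 0 0 60 -1; 0 0 0 0 0 90 -1; 0 0 0 0 0 90 -1; 0 0 0 6 0 90 -1; 0 0 0 14 0 90 -1; 0 0 0 22 0 90 -1; 0 0 0 30 0 90 -1; 0 0 0 38 0 90 -1; 0 0 0 44 0 90 -1; 0 0 0 50 0 90 -1; 0 0 0 56 0 90 -1; 0 0 0 62 0 90 -1; 0 0 0 68 0 90 -1; 0 0 0 68 0 90 -1; 0 0 0 68 0 90 -1; 0 0 0 68 0 90 -1"
}}

```text
time: 8.12
tool_pos: [474.3, -91.7, 67.7]
tcp_rot: [-3.142, 0.0, -3.096]
contact_force: [0.7, -0.3, -0.3]
grip_width: 0.2
```

```bash
python3 look.py 4
```

```text
8.225 [474.3 -91.7  67.7] [0.4 0.2 0.3]
```

View pics/c4.png

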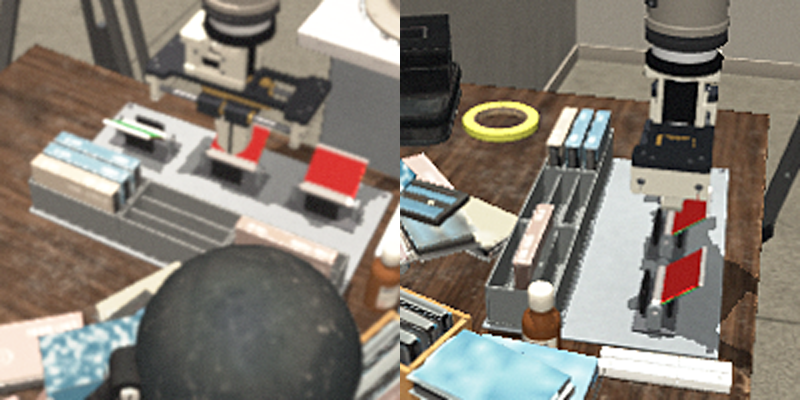

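Both tags are over: the middle one lies red, with the finger just behind it. I'll back off and lift clear.

Request:
{"fn": "step_arm", "kwargs": {
  "increments": "0 0 0 -10 0 0 -1; 0 0 0 -20 0 0 -1; 0 0 0 -20 0 -50 -1; 0 0 0 -20 0 -100 -1; 0 0 0 -10 0 -160 -1; 0 0 0 0 0 -190 -1; 0 0 0 0 0 -190 -1; 0 0 0 0 0 -190 -1; 0 0 0 0 0 -190 -1"
}}

```text
time: 9.35
tool_pos: [473.9, -91.4, 256.1]
tcp_rot: [3.14, -0.003, -3.096]
contact_force: [0.0, 0.9, 0.6]
grip_width: 0.8
```

```bash
python3 look.py 5; python3 - <<'E'
from h import *
s,d=load("scene5"),load("side5");o=np.array([475.2,-92.1]);w=.047
R=np.array([[np.cos(w),-np.sin(w)],[np.sin(w),np.cos(w)]])
for k in "rg":
  for b in blobs(d,k): print(k,b[0],b[1].round(1),(R.T@(onz(d,b[1],46)[:2]-o)).round(1))
E
```

```text
9.45 [474.  -91.5 256.5] [-0.2  0.3  0.8]
r 216 [324.6 195.2] [-21.1  -0. ]
r 311 [320.5 227.5] [-21.1 117.8]
r 305 [264.5 370. ] [ 23.7 432.8]
g 156 [310.4 167.9] [  20.8 -119.3]
```

View pics/c5.png

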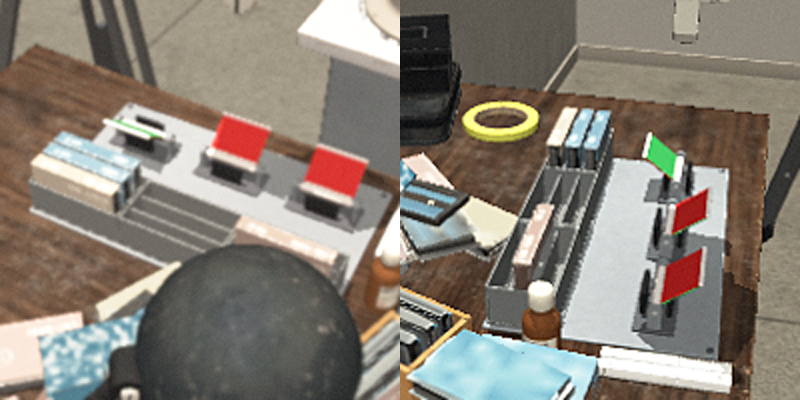

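All three tags lie flat: the full bin's tag is green at x = +21, and the empty and part-filled bins' tags are red at x = -21. Cases and bystanders haven't moved, and the arm is clear.

```bash
python3 -c "
from plant import close_job
print(close_job())"
```

```text
the job is handed in; nothing more can be done
None
```

The stock tags now match the bins, and the job was handed in at about 9.5 s. With the gripper shut, I pushed the full bin's tag (on the robot's right) over to green. I then pushed the empty bin's tag (in the middle) over to red. The part-filled bin's tag was already red, so I left it alone.

The last pictures showed all three tags lying fully over. The centres of their coloured faces were 21 mm from the hinge line: green toward the bins, both reds toward the robot. The cases and the bystanders in view looked unmoved by eye. In the readings taken between moves, contact forces stayed under about 1 N. The gripper finished about 190 mm above its pushing height, touching nothing, and no check failed or disagreed.

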